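# Set a box section home in the bench fence corner

## Task

Get the longer of the two steel box sections ready for marking out: push it along the bench into the fence corner, so that one long side lies flush against the long fence and its end is up against the short end stop, square, flat on the bench, and let go of it. Leave the shorter box section and the green carton where they are.

Things in the scene. Friction and masses are not known exactly. Their poses are not given: they have to be found in the camera images.
- long_tube: the longer box section: closed steel tube with black end caps, 150 long x 50 wide x 30 mm high, about 0.5 kg, loose and flat on the bench on the open (-x, -y) side of the fence corner, 75 mm or more clear of the long fence, up to 17 degrees askew to it. Origin: centre of its underside; y along its length, x across, z up. Slides under a few newtons
- short_tube: the shorter box section, same steel tube and caps, 90 long x 50 wide x 30 mm high, loose on the bench beside the longer one, either nearer to or farther from the end stop than that. Not wanted: leave it where it lies. Origin: centre of its underside, y axis along its length
- fence: fixed corner of two grey angle irons, walls 30 mm high. Origin: inner corner at bench level, z up. Long fence (far from the robot): inner face at x = 0, 460 mm along -y. End stop: inner face at y = 0, 110 mm along -x. Bolted flanges lie outside, within 40 mm. Parts go on the -x, -y side: the longer section fully home has its origin at x -25, y -75 mm, y axes parallel. Yaw up to 12 degrees
- carton: a green cardboard carton with a lid and a blank white label on top, 120 x 80 x 45 mm high, loose on the bench outside the corner, beyond the end stop. Leave it where it is. Origin: centre of its underside
Things that resemble listed ones, but are neither listed nor needed, are in the scene too. What is shaped like the long_tube but red or yellow is not meant.

How it is judged:
By the outcome, as a careful person would: the job done as asked, in the order asked, and still so for the second after the job is handed in, with the robot touching nothing.
It also fails if it takes over 48 s, if anything falls off the work surface, if the arm or the gripper's body presses on something with over 40 N, if the wrist force passes 120 N, or if a joint passes its speed limit or range.

## Robot

A 6-joint arm with a two-finger parallel gripper is mounted at the origin on the work surface. World frame = base frame: x ahead of the robot, y to its left, z up, the work surface at z = 0. Lengths are in m, angles in rad, forces in N, time in s.
With the tool pointing down it reaches from about 0.25 to 0.775 m from the base axis. Payload 4 kg.
Tool frame: the origin (TCP) lies at the very end of the fingers, on their centre line; the grasp point (between the pads) lies 19 mm behind it; z points along the fingers, y is the line along which they close (so a half turn about z gives the same grasp; the last joint's range is limited). The gripper opens to 94 mm and grips with 3 to 60 N. Pads are 16 mm wide; open, the fingers measure 119 mm over their backs; the gripper's body (75 mm by 177 mm) begins 78 mm behind the grasp point.
Start: joints at [1.036, 0.087, 1.371, -0, 1.684, -0.103], TCP at [0.23, 0.5, 0.206] pointing down, gripper open.
Joint ranges: [-3.1, 3.1], [-0.76, 2.03], [0.27, 2.55], [-1.08, 4.22], [0.17, 2.65], [-2.57, 2.57]. Speed limits (rad/s): [2.79, 2.79, 3.14, 3.14, 3.14, 3.14].

## Interface

Orientations are given as [roll, pitch, yaw] about the fixed x, y, z axes, in that order (R = Rz(yaw) Ry(pitch) Rx(roll)).
In Python, from bench import robot, snapshot, finder gives the robot as it stands.
- The arm moves only by the tool drive_tool, never from a script. Its argument "deltas" is text: rows parted by semicolons, each of 7 numbers parted by spaces: the shift along the tool's x, y, z each as a share of 100 mm, from -1 to 1, then the turn, a rotation vector about the tool's x, y, z each as a share of 90 degrees, from -1 to 1, then the finger opening in mm, from 0 to 94. In form: tx ty tz rx ry rz gripper; .... A call has 1 to 5 rows; each row is the pose to reach, as a shift and turn from the pose commanded when the call began, along the tool's axes at that moment; what a row does not reach only later rows make up. A row lasts 1/10 s, in which the tool goes at most 50 mm and 8.59 degrees, less where a joint would pass 70% of its speed; a pose out of reach is approached as far as the arm can. A call with a number of a shift or a turn outside -1 to 1 is refused whole. A call with a gripper value outside its range is refused whole. The fingers move at their own pace and stop on an object; the grip force is fixed at half the most. Time passes only in rows, so rows that repeat a pose let the fingers close. It gives the time, the measured TCP pose, the force, the opening and the grip force at its end, in the units of the state.
- robot.get_obs(): the state, without advancing time (a new reading comes with each control period).
- snapshot(name): name is "side" or "top" or "wrist"; returns a dict with "img" (420x560x3 uint8, red, green, blue), "fx", "fy", "cx", "cy" (pixels), "T" (4x4, takes a point from camera to world coordinates); the wrist camera has in their place "hand_eye" (4x4, takes a point from camera to tool coordinates, whose origin is the TCP and whose axes are the flange's). Camera axes: x right, y up, looking along -z (the intrinsics and any distortion apply to the point x, -y, -z); pixel columns grow to the right and rows downward; lengths in m; the calibration is good to about 2 mm. A picture is of the moment at which its call begins: read the wrist's pose just before it. There is no depth.
- robot.close_job(): hands the job in; it is judged then, once.
Trained networks look in the newest picture that a camera, given by its name, has taken for a name from the list of things; names that differ only in an ending like _2 or _b are one class to them, and where a whole thing is asked for, a point or a joint stands for the part that bears it (a point fixed in the world has none). Each returns a list of dicts, best first, with "confidence" (0 to 1); they miss things now and then, are a little off and sometimes report something else, mostly with a low value. They report only what shows in the picture. A call takes as long as a camera call. They do not tell look-alikes from the thing itself.
- finder.look_for(camera, thing): "xy" ([column, row] in pixels, amid what is visible of it).
- finder.masks_of(camera, thing): "region" (420x560 bool, what is visible of it) and "xy" ([column, row] in pixels, amid what is visible of it).
- finder.landmark_of(camera, thing): "xy" ([column, row] in pixels: a listed point, or the origin of a listed thing).
The state is a dict: "time": time; "joint_positions": joint angles; "qvel": joint speeds; "joint_torque": joint torques, N m; "tool_pos": TCP position; "ee_rot": TCP orientation; "wrist_force": force on the tool from outside, world axes, zero at the start; "wrist_torque": the same for the moment, N m; "width": finger opening in m; "finger_force": force on a finger pad.
Only numpy, scipy, OpenCV 4.12 (cv2) and the standard library are available. Lean on these libraries where they do the work, as an engineer would, in place of code of your own. Each camera call takes 0.05 s, during which the arm holds its last target. There are 200 camera calls.

## Working session

There is one attempt and no reset: what is moved stays moved. The work goes in short steps, Python scripts to look and compute and a tool call to move; the robot and the scene stay as the last step left them, time stands still between calls to the robot, and variables do not carry over. Pictures are saved under pics/ and viewed, at most 10 in all, crops included, and the job is handed in when it is done.

Besides the shell and the picture viewer there is one more tool, called after "Call:" in YAML: its name, and indented under it one key for each argument. drive_tool: Moves the arm, as the interface text tells. Shift numbers are shares of 100 mm and turn numbers shares of 90 degrees, none past 1 either way. Its arguments: {"type":"object","properties":{"deltas":{"type":"string"}},"required":["deltas"]}

```bash
mkdir -p pics; cat > h.py <<'E'
import numpy as np, cv2
from bench import robot, snapshot, finder
def ray(s,uv,z):
    K=np.array([[s['fx'],0,s['cx']],[0,s['fy'],s['cy']],[0,0,1]]);d=s.get('dist')
    p=cv2.undistortPoints(np.array([[uv]],float),K,d)[0,0]
    T=np.array(s['T']);v=T[:3,:3]@np.array([p[0],-p[1],-1]);o=T[:3,3]
    return (o+v*(z-o[2])/v[2])[:2]
def save(s,n): cv2.imwrite(f'pics/{n}.png',s['img'][:,:,::-1])
E
python3 - <<'E'
from h import *
np.set_printoptions(precision=4,suppress=True)
o=robot.get_obs();print(o['time'],o['tool_pos'],o['ee_rot'],o['width'],o['wrist_force'])
for c in ['top','side']:
    s=snapshot(c);save(s,c+'0');print({k:v for k,v in s.items() if k!='img'})
    for t in ['long_tube','short_tube','fence','carton']:
        for r in finder.masks_of(c,t)[:4]:
            m=r['region'];print(c,t,round(r['confidence'],2),r['xy'],m.sum(),ray(s,r['xy'],0.03))
        for r in finder.landmark_of(c,t)[:3]: print('  lm',round(r['confidence'],2),r['xy'],ray(s,r['xy'],0))
E
```

```text
0.0 [0.2299 0.499  0.2043] [-3.1394 -0.0002  2.7098] 0.09387981523298275 [ 0.3424 -0.2742 -0.3692]
{'fx': 440.7421754993176, 'fy': 440.7421754993176, 'cx': 280.3296799492298, 'cy': 213.69919584161187, 'T': array([[-0.0103,  0.9893, -0.1457,  0.3987],
       [-0.9999, -0.0121, -0.0113,  0.1059],
       [-0.0129,  0.1456,  0.9893,  1.062 ],
       [ 0.    ,  0.    ,  0.    ,  1.    ]])}
top long_tube 0.94 [256.6, 300.1] 1354 [0.3504 0.1744]
top long_tube 0.9 [298.2, 225.9] 1384 [0.5212 0.0759]
top long_tube 0.9 [342.1, 302.0] 1535 [ 0.3442 -0.022 ]
top long_tube 0.59 [423.3, 275.0] 1586 [ 0.4036 -0.2111]
  lm 0.95 [338.9, 300.0] [ 0.3473 -0.0183]
  lm 0.91 [299.6, 226.1] [0.5242 0.0716]
  lm 0.89 [255.3, 297.1] [0.356  0.1795]
top short_tube 0.92 [386.7, 222.4] 860 [ 0.527  -0.1323]
  lm 0.98 [384.5, 225.7] [ 0.5228 -0.1336]
  lm 0.93 [246.5, 160.7] [0.6892 0.2007]
  lm 0.7 [166.5, 215.7] [0.5537 0.3961]
{'fx': 445.6434496984089, 'fy': 445.6434496984089, 'cx': 280.215895710976, 'cy': 204.0630554555879, 'T': array([[ 0.9977,  0.0511, -0.0447,  0.5221],
       [-0.0657,  0.5591, -0.8265, -0.7953],
       [-0.0172,  0.8275,  0.5612,  0.6679],
       [ 0.    ,  0.    ,  0.    ,  1.    ]])}
side long_tube 0.79 [357.1, 173.5] 800 [0.7991 0.2777]
side long_tube 0.69 [199.5, 208.0] 1202 [0.3681 0.1451]
side long_tube 0.68 [265.8, 225.4] 1042 [0.5327 0.0569]
side long_tube 0.62 [201.6, 317.5] 2294 [ 0.4023 -0.218 ]
  lm 0.89 [183.6, 262.0] [ 0.3431 -0.0239]
  lm 0.87 [352.1, 175.8] [0.7948 0.3164]
  lm 0.85 [198.7, 212.1] [0.3604 0.1704]
  lm 0.74 [266.8, 291.2] [ 0.5264 -0.1304]
side fence 0.63 [342.4, 259.0] 3004 [ 0.6923 -0.078 ]
  lm 0.75 [319.7, 200.2] [0.6826 0.1972]
side carton 0.96 [271.7, 156.5] 1126 [0.5641 0.4027]
  lm 0.61 [273.3, 164.7] [0.5683 0.4053]
  lm 0.5 [267.0, 288.0] [ 0.5272 -0.1212]
```

View pics/top0.png

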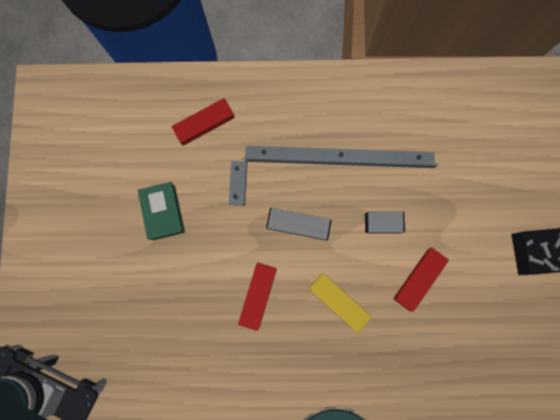

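View pics/side0.png

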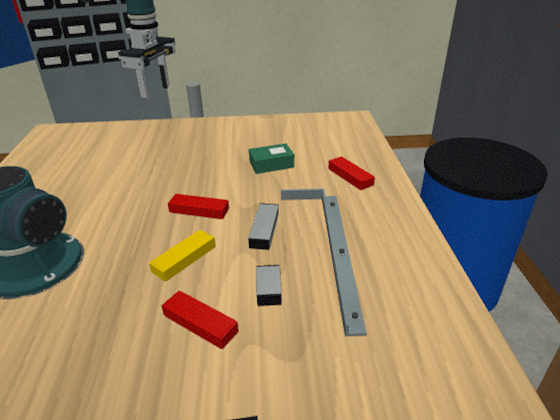

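Candidates for the long tube in the top view:
- grey bar at (298,226)
- red bars at (203,121), (257,297) and (421,280)
- yellow bar at (340,303)
- short grey tube at (385,222)

The choice is the grey bar at (298,226): it is the longer of the two steel ones. The fence corner is near (247,162). Next I'll measure it and check one crop.

```bash
cat >> h.py <<'E'
def rect(s,m,z):
    c=max(cv2.findContours(m.astype(np.uint8),0,2)[0],key=cv2.contourArea)[:,0]
    p=np.array([ray(s,q,z) for q in c],np.float32)*1000
    return cv2.minAreaRect(p)
E
python3 - <<'E'
from h import *
np.set_printoptions(precision=4,suppress=True)
s=snapshot('top')
for t in ['long_tube','short_tube','fence']:
    for r in finder.masks_of('top',t)[:3]: print(t,r['confidence'],r['xy'],rect(s,r['region'],.03))
im=s['img'];c=im[140:250,220:450]
cv2.imwrite('pics/crop.png',cv2.resize(c,None,fx=3.4,fy=3.4,interpolation=cv2.INTER_CUBIC)[:,:,::-1])
# project pixel grid to world for top plane rectified at z=.03
w=snapshot('wrist');print(w['hand_eye'],w['fx'])
E
```

```text
long_tube 0.93 [258.8, 298.8] ((361.37725830078125, 172.73643493652344), (50.97024917602539, 151.18508911132812), 72.80593872070312)
long_tube 0.92 [203.7, 122.6] ((781.744873046875, 304.6310119628906), (59.991607666015625, 148.7577362060547), 28.951480865478516)
long_tube 0.76 [343.4, 303.8] ((343.8293762207031, -16.676681518554688), (150.71270751953125, 50.4554557800293), 47.04348373413086)
short_tube 0.58 [384.7, 222.5] ((528.5399780273438, -127.0947036743164), (96.37691497802734, 56.49308395385742), 87.05885314941406)
fence 0.88 [319.6, 159.5] ((684.1799926757812, 1.565673828125), (141.86090087890625, 507.23834228515625), 10.34718132019043)
[[ 0.0001  0.9631  0.2693  0.0777]
 [ 1.     -0.     -0.0003  0.0002]
 [-0.0003  0.2693 -0.9631 -0.1789]
 [ 0.      0.      0.      1.    ]] 365.69909171542275
```

View pics/crop.png

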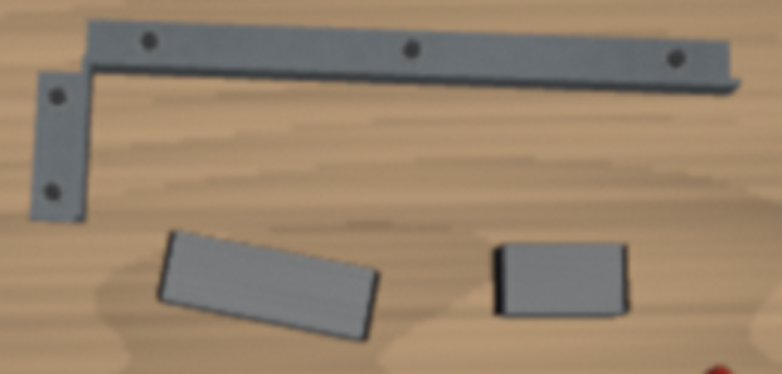

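The crop shows the chosen grey steel bar with black caps, corners at about (271,208), (331,219), (328,240) and (267,228) in the full image. The fence's inner face runs from about (247,160) to (436,166).

```bash
python3 - <<'E'
from h import *
np.set_printoptions(precision=4,suppress=True)
s=snapshot('top');f=lambda u,v,z:ray(s,(220+u/3.4-.35,140+v/3.4-.35),z)
T=np.array([f(*p,.03) for p in [(175,232),(378,270),(366,340),(160,300)]]);print(T,T.mean(0))
a=(T[0]+T[3]-T[1]-T[2])/2;print('tube len',np.hypot(*a),'yaw deg',np.degrees(np.arctan2(-a[0],a[1])))
for z,v1,v2 in [(.03,66,82),(0,73,95)]:
    A,B=f(95,v1,z),f(730,v2,z);d=A-B;print('fence',A,B,np.degrees(np.arctan2(-d[0],d[1])))
for z,u1,u2 in [(.03,88,82),(0,92,86)]: print('stop',f(u1,78,z),f(u2,215,z))
print('short',[f(*p,.03) for p in [(503,243),(626,243),(628,315),(503,315)]])
o=robot.get_obs();print(o['ee_rot'])
E
```

```text
[[ 0.565   0.1394]
 [ 0.5365 -0.0013]
 [ 0.488   0.0083]
 [ 0.5174  0.1502]] [0.5267 0.0741]
tube len 0.14422758271265 yaw deg -11.57123252474371
fence [0.685  0.1953] [ 0.6672 -0.2526] -2.2790854671644354
fence [0.6881 0.1979] [ 0.6653 -0.2624] -2.8297574793496802
stop [0.6763 0.2003] [0.5778 0.2044]
stop [0.6844 0.2001] [0.583  0.2044]
short [array([ 0.5544, -0.0886]), array([ 0.5534, -0.1737]), array([ 0.5032, -0.1725]), array([ 0.5042, -0.0866])]
[3.1415 0.     2.7098]
```

Call:
drive_tool:
  deltas: "0 -0.5 0 0 0 -0.09 94; 0 -1 0 0 0 -0.18 94; 0 -1 0 0 0 -0.27 94; 0 -1 0 0 0 -0.27 94"

```text
time: 1.6
tool_pos: [0.1879, 0.4079, 0.2057]
ee_rot: [3.141, 0.001, 3.133]
wrist_force: [-0.4, 0.7, -0.6]
width: 0.0942
finger_force: 0.0
```

Call:
drive_tool:
  deltas: "-0.4 -0.4 0 0 0 0.02 94; -0.7 -0.8 0 0 0 0.02 94; -0.8 -1 0 0 0 0.02 94; -0.8 -1 0 0 0 0.02 94"

```text
time: 2.0
tool_pos: [0.2698, 0.3067, 0.2061]
ee_rot: [3.141, 0.002, 3.094]
wrist_force: [-0.3, 0.7, -0.2]
width: 0.0936
finger_force: 0.0
```

Call:
drive_tool:
  deltas: "-0.4 -0.4 0 0 0 0 94; -0.7 -0.8 0 0 0 0 94; -0.8 -1 0 0 0 0 94; -0.8 -1 0 0 0 0 94"

```text
time: 2.4
tool_pos: [0.3455, 0.2038, 0.2057]
ee_rot: [-3.141, 0.001, 3.096]
wrist_force: [0.0, 1.0, 0.1]
width: 0.0938
finger_force: 0.0
```

Call:
drive_tool:
  deltas: "-0.4 -0.4 0 0 0 0 94; -0.7 -0.8 0 0 0 0 94; -0.8 -1 0 0 0 0 94; -0.8 -1 0 0 0 0 94"

```text
time: 2.8
tool_pos: [0.4213, 0.1012, 0.2053]
ee_rot: [3.142, -0.0, 3.097]
wrist_force: [-0.6, 0.4, 0.4]
width: 0.0939
finger_force: 0.0
```

```bash
cat >> h.py <<'E'
from scipy.spatial.transform import Rotation as R
def wrist():
    o=robot.get_obs();s=snapshot('wrist');B=np.eye(4)
    B[:3,:3]=R.from_euler('xyz',o['ee_rot']).as_matrix();B[:3,3]=o['tool_pos']
    s['T']=B@np.array(s['hand_eye']);return s
E
python3 - <<'E'
from h import *
s=wrist();save(s,'w1');print({k:v for k,v in s.items() if k not in('img','T','hand_eye')})
for t in ['long_tube','short_tube','fence']:
    for r in finder.masks_of('wrist',t)[:3]: print(t,round(r['confidence'],2),r['xy'],ray(s,r['xy'],.03),rect(s,r['region'],.03))
    for r in finder.landmark_of('wrist',t)[:3]: print('  lm',round(r['confidence'],2),r['xy'],ray(s,r['xy'],0))
E
```

```text
{'fx': 365.69909171542275, 'fy': 365.69909171542275, 'cx': 280.82905657809016, 'cy': 206.7593652028419}
long_tube 0.78 [153.5, 106.5] [ 0.34024107 -0.01428083] ((341.8038635253906, -13.158164978027344), (149.9790496826172, 53.618289947509766), 47.182640075683594)
long_tube 0.77 [12.2, 138.6] [ 0.36373874 -0.15321593] ((377.8209228515625, -150.84796142578125), (34.32325744628906, 98.12800598144531), 75.80377960205078)
long_tube 0.7 [263.7, 276.4] [0.5185387  0.07869291] ((521.56787109375, 78.38187408447266), (151.48223876953125, 62.00336456298828), 78.33512878417969)
  lm 0.9 [163.2, 108.9] [ 0.34271838 -0.01482793]
  lm 0.64 [265.8, 266.2] [0.52069147 0.07963211]
  lm 0.57 [350.9, 116.2] [0.35829525 0.17552665]
short_tube 0.85 [83.4, 285.5] [ 0.52068064 -0.11459515] ((521.6826782226562, -120.07148742675781), (102.38095092773438, 61.53809356689453), 87.47012329101562)
  lm 0.85 [92.1, 280.2] [ 0.52940068 -0.12182912]
fence 0.95 [268.5, 397.6] [0.67504887 0.07548933] ((673.6380004882812, 64.29656982421875), (333.547607421875, 43.71555709838867), 87.19915008544922)
  lm 0.79 [368.6, 383.0] [0.68636681 0.20030339]
```

View pics/w1.png

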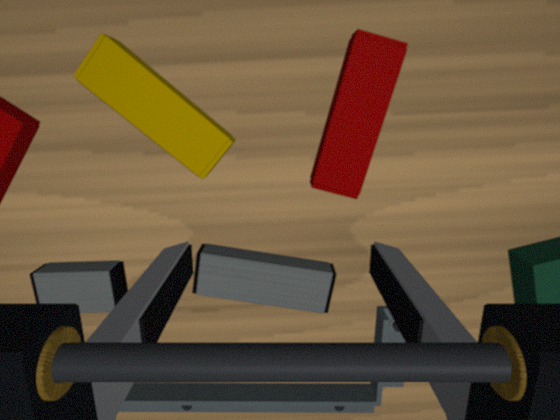

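The wrist view confirms the grey tube at (264,276) with clear bench on its robot side. The red bar's near end is at (335,193). I'll lower the open fingers behind the tube.

Call:
drive_tool:
  deltas: "-0.37 -0.25 0.1 0 0 0 94; -0.37 -0.25 0.5 0 0 0 94; -0.37 -0.25 1 0 0 0 94; -0.37 -0.25 1 0 0 0 94"

```text
time: 3.55
tool_pos: [0.4477, 0.0759, 0.0964]
ee_rot: [-3.14, -0.02, 3.103]
wrist_force: [-0.8, -0.1, -1.6]
width: 0.0939
finger_force: 0.0
```

Call:
drive_tool:
  deltas: "0 0 0.4 0 0 0 94; 0 0 0.75 0 0 0 94; 0 0 0.92 0 0 0 94; 0 0 0.92 0 0 0 94"

```text
time: 3.95
tool_pos: [0.4551, 0.0762, 0.0134]
ee_rot: [-3.142, -0.002, 3.103]
wrist_force: [-0.2, -0.6, 0.2]
width: 0.0942
finger_force: 0.0
```

Call:
drive_tool:
  deltas: "-0.14 0 0 0 0 0 94; -0.28 0 0 0 0 0 94; -0.42 0 0 0 0 0 94; -0.56 0 0 0 0 0 94; -0.7 0 0 0 0 0 94"

```text
time: 4.45
tool_pos: [0.526, 0.0735, 0.017]
ee_rot: [3.141, -0.001, 3.103]
wrist_force: [-6.2, -0.6, 3.0]
width: 0.0941
finger_force: 3.0
```

Call:
drive_tool:
  deltas: "-0.14 0 0 0 0 0 94; -0.28 0 0 0 0 0 94; -0.42 0 0 0 0 0 94; -0.55 0 0 0 0 0 94; -0.65 0 0 0 0 0 94"

```text
time: 4.95
tool_pos: [0.5912, 0.071, 0.017]
ee_rot: [3.141, -0.0, 3.103]
wrist_force: [-9.6, 0.2, 7.9]
width: 0.0945
finger_force: 4.6
```

```bash
python3 - <<'E'
from h import *
s=snapshot('top');save(s,'t2')
r0=None
for r in finder.masks_of('top','long_tube'): print(round(r['confidence'],2),r['xy'],rect(s,r['region'],.03))
c=s['img'][140:250,220:450]
cv2.imwrite('pics/c2.png',cv2.resize(c,None,fx=3.4,fy=3.4,interpolation=cv2.INTER_CUBIC)[:,:,::-1])
print(robot.get_obs()['tool_pos'],robot.get_obs()['wrist_force'])
E
```

```text
0.96 [204.6, 121.5] ((782.467529296875, 304.2615966796875), (58.84164810180664, 149.2489776611328), 29.145755767822266)
0.72 [257.1, 298.8] ((360.23193359375, 172.39895629882812), (50.82204818725586, 150.58721923828125), 73.598876953125)
0.58 [419.6, 278.8] ((395.79193115234375, -205.54214477539062), (56.79743194580078, 153.54556274414062), 52.488155364990234)
0.48 [362.3, 320.2] ((317.6724548339844, -67.76673889160156), (59.71828842163086, 31.865222930908203), 16.91934585571289)
[0.59307691 0.07084934 0.01671227] [0.10047205 0.17010528 0.81263623]
```

View pics/c2.png

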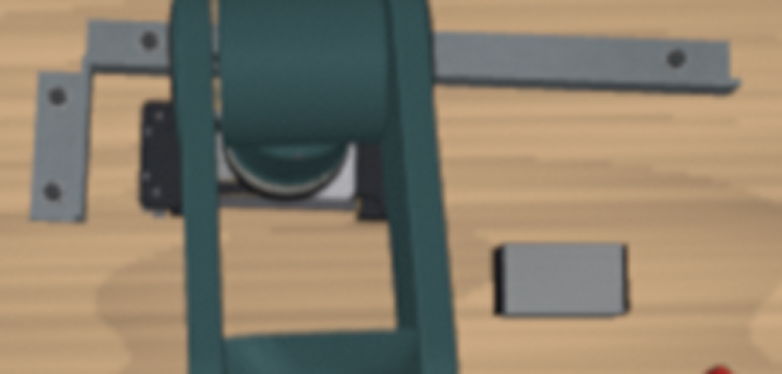

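The arm hides the tube in this view, and the short tube at (385,222) hasn't moved. The expected gap to the fence is about 30 mm, so I'll push on slowly.

Call:
drive_tool:
  deltas: "-0.06 0 0 0 0 0 94; -0.12 0 0 0 0 0 94; -0.18 0 0 0 0 0 94; -0.22 0 0 0 0 0 94; -0.25 0 0 0 0 0 94"

```text
time: 5.55
tool_pos: [0.6141, 0.0699, 0.0157]
ee_rot: [3.141, -0.003, 3.103]
wrist_force: [-8.8, 0.4, 6.9]
width: 0.0944
finger_force: 4.4
```

Call:
drive_tool:
  deltas: "-0.02 0 0 0 0 0 94; -0.04 0 0 0 0 0 94; -0.06 0 0 0 0 0 94; -0.06 0 0 0 0 0 94"

```text
time: 5.95
tool_pos: [0.6197, 0.0697, 0.0157]
ee_rot: [3.141, -0.004, 3.103]
wrist_force: [-9.9, 0.6, 8.1]
width: 0.0942
finger_force: 4.6
```

Call:
drive_tool:
  deltas: "-0.02 0 0 0 0 0 94; -0.04 0 0 0 0 0 94; -0.05 0 0 0 0 0 94; -0.05 0 0 0 0 0 94"

```text
time: 6.35
tool_pos: [0.6197, 0.0697, 0.0158]
ee_rot: [3.142, -0.015, 3.103]
wrist_force: [-20.5, 1.3, 15.9]
width: 0.0939
finger_force: 10.6
```

Call:
drive_tool:
  deltas: "0.15 0 0 0 0 0 94; 0.35 0 0 0 0 0 94; 0.35 -0.2 -0.5 0 0 0 94; 0.35 -0.7 -1 0 0 0 0; 0.35 -1 -1 0 0 0 0"

```text
time: 6.85
tool_pos: [0.5905, -0.0293, 0.1197]
ee_rot: [-3.141, 0.011, 3.106]
wrist_force: [0.8, -1.0, 0.6]
width: 0.0813
finger_force: 0.0
```

Call:
drive_tool:
  deltas: "0 -0.3 -0.4 0 0 0 0; 0 -0.5 -0.8 0 0 0 0; 0 -0.5 -0.8 0 0 0 0"

```text
time: 7.15
tool_pos: [0.5896, -0.0834, 0.2032]
ee_rot: [-3.137, 0.017, 3.099]
wrist_force: [0.4, -0.5, 0.6]
width: 0.0572
finger_force: 0.0
```

```bash
python3 - <<'E'
from h import *
s=snapshot('top')
for r in finder.masks_of('top','long_tube'): print(round(r['confidence'],2),r['xy'],rect(s,r['region'],.03))
c=s['img'][140:250,220:450]
cv2.imwrite('pics/c3.png',cv2.resize(c,None,fx=3.4,fy=3.4,interpolation=cv2.INTER_CUBIC)[:,:,::-1])
w=wrist();save(w,'w3');o=robot.get_obs();print(o['tool_pos'],o['ee_rot'])
for r in finder.masks_of('wrist','long_tube'): print(round(r['confidence'],2),r['xy'],rect(w,r['region'],.03))
E
```

```text
0.96 [254.8, 294.8] ((360.7771301269531, 173.11019897460938), (51.46867370605469, 149.5478515625), 72.96247100830078)
0.96 [337.3, 299.0] ((349.609375, -11.642410278320312), (136.73583984375, 51.27471923828125), 46.518394470214844)
0.81 [203.4, 122.9] ((782.515869140625, 304.2118225097656), (61.161460876464844, 152.1574249267578), 28.490201950073242)
0.74 [298.3, 173.7] ((652.4000244140625, 73.25740814208984), (147.08779907226562, 55.61003875732422), 87.69462585449219)
[ 0.58600209 -0.07946676  0.19414739] [-3.14156663e+00  2.04371960e-03  3.10246291e+00]
0.94 [103.5, 27.9] ((430.43853759765625, -226.24147033691406), (59.28588104248047, 68.17491149902344), 52.0728759765625)
0.62 [434.2, 238.1] ((649.9139404296875, 72.87129974365234), (155.69146728515625, 57.94792938232422), 88.25172424316406)
```

View pics/c3.png

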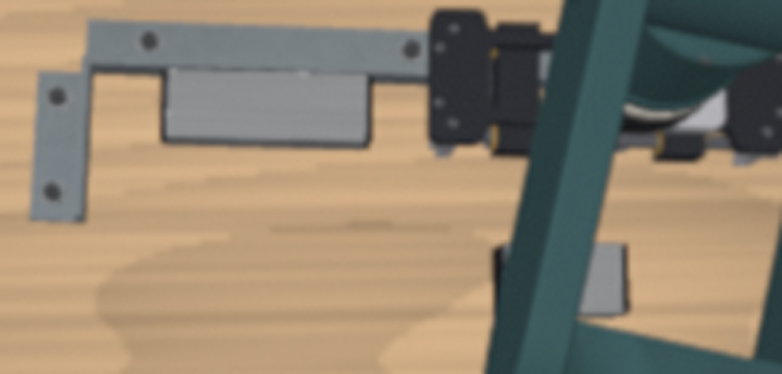

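The tube now sits flush on the long fence, its top centre at (298,174), with a gap of about 50 mm to the end stop. Next I'll bring the closed fingers down at its -y end.

Call:
drive_tool:
  deltas: "-0.3 0.2 0 0 0 0 0; -0.63 0.35 0 0 0 0 0; -0.63 0.35 0.4 0 0 0 0; -0.63 0.35 0.7 0 0 0 0; -0.63 0.35 0.7 0 0 0 0"

```text
time: 7.85
tool_pos: [0.6457, -0.045, 0.1148]
ee_rot: [3.14, -0.015, 3.104]
wrist_force: [-0.0, -0.1, -1.6]
width: 0.0019
finger_force: 0.0
```

Call:
drive_tool:
  deltas: "-0.01 0 0.35 0 0 0 0; -0.01 0 0.7 0 0 0 0; -0.01 0 0.98 0 0 0 0; -0.01 0 0.98 0 0 0 0"

```text
time: 8.25
tool_pos: [0.6473, -0.046, 0.0207]
ee_rot: [3.14, -0.01, 3.103]
wrist_force: [0.6, -0.4, -0.9]
width: 0.0004
finger_force: 0.0
```

Call:
drive_tool:
  deltas: "0 0.1 0 0 0 0 0; 0 0.2 0 0 0 0 0; 0 0.3 0 0 0 0 0; 0 0.4 0 0 0 0 0; 0 0.5 0 0 0 0 0"

```text
time: 8.75
tool_pos: [0.6538, 0.0021, 0.0271]
ee_rot: [-3.138, 0.003, 3.103]
wrist_force: [0.3, -5.8, 3.7]
width: 0.0008
finger_force: 3.1
```

Call:
drive_tool:
  deltas: "0 0.06 0 0 0 0 0; 0 0.11 0 0 0 0 0; 0 0.15 0 0 0 0 0; 0 0.18 0 0 0 0 0; 0 0.2 0 0 0 0 0"

```text
time: 9.25
tool_pos: [0.6547, 0.0209, 0.027]
ee_rot: [-3.137, 0.003, 3.102]
wrist_force: [0.3, -6.0, 4.3]
width: 0.0007
finger_force: 3.4
```

Call:
drive_tool:
  deltas: "0 -0.08 0 0 0 0 0; 0 -0.08 0.12 0 0 0 0; 0 -0.08 0.12 0 0 0 0; 0 -0.03 0.12 0 0 0 0; 0 0.03 0.12 0 0 0 0"

```text
time: 9.75
tool_pos: [0.654, 0.0235, 0.0136]
ee_rot: [-3.138, 0.0, 3.101]
wrist_force: [0.4, -6.2, 3.7]
width: 0.0005
finger_force: 3.2
```

Call:
drive_tool:
  deltas: "0 0.03 0 0 0 0 0; 0 0.06 0 0 0 0 0; 0 0.09 0 0 0 0 0; 0 0.11 0 0 0 0 0; 0 0.12 0 0 0 0 0"

```text
time: 10.25
tool_pos: [0.6544, 0.0359, 0.0135]
ee_rot: [-3.138, 0.0, 3.102]
wrist_force: [-0.6, -6.7, 3.3]
width: 0.0002
finger_force: 3.2
```

Call:
drive_tool:
  deltas: "0 0.02 0 0 0 0 0; 0 0.04 0 0 0 0 0; 0 0.05 0 0 0 0 0; 0 0.06 0 0 0 0 0; 0 0.06 0 0 0 0 0"

```text
time: 10.75
tool_pos: [0.6546, 0.0403, 0.0136]
ee_rot: [-3.136, 0.0, 3.101]
wrist_force: [-0.3, -8.1, 4.4]
width: 0.0004
finger_force: 4.5
```

Call:
drive_tool:
  deltas: "0 0.02 0 0 0 0 0; 0 0.03 0 0 0 0 0; 0 0.04 0 0 0 0 0; 0 0.04 0 0 0 0 0"

```text
time: 11.15
tool_pos: [0.6546, 0.0403, 0.0137]
ee_rot: [-3.129, -0.0, 3.1]
wrist_force: [-0.5, -16.1, 3.9]
width: 0.0003
finger_force: 8.3
```

The end stop is reached: force is 16 N with no further travel. I'll back off, rise and check.

Call:
drive_tool:
  deltas: "0 -0.2 0 0 0 0 0; 0 -0.4 0 0 0 0 0; 0 -0.6 -0.4 0 0 0 0; 0 -0.9 -0.8 0 0 0 0; 0 -1 -1 0 0 0 0"

```text
time: 11.65
tool_pos: [0.6518, -0.0539, 0.1164]
ee_rot: [3.141, 0.004, 3.101]
wrist_force: [-0.1, -0.6, 0.4]
width: 0.0004
finger_force: 0.0
```

Call:
drive_tool:
  deltas: "0.3 -0.3 -0.3 0 0 0 94; 0.6 -0.6 -0.6 0 0 0 94; 0.6 -0.6 -0.6 0 0 0 94"

```text
time: 11.95
tool_pos: [0.5882, -0.1121, 0.1779]
ee_rot: [-3.14, 0.006, 3.099]
wrist_force: [0.3, -0.8, 1.0]
width: 0.0209
finger_force: 0.0
```

```bash
python3 - <<'E'
from h import *
s=snapshot('top')
for t in ['long_tube','short_tube','carton']:
  for r in finder.masks_of('top',t)[:5]: print(t,round(r['confidence'],2),r['xy'],rect(s,r['region'],.03))
a=cv2.resize(s['img'][140:210,220:350],(780,420),interpolation=cv2.INTER_CUBIC)
s2=snapshot('side');b=cv2.resize(s2['img'][180:270,250:380],(260,180),interpolation=cv2.INTER_CUBIC)
im=np.zeros((600,780,3),np.uint8);im[:420]=a;im[420:,:260]=b
d=cv2.resize(s['img'][130:250,120:480],(520,173));im[420:593,260:]=d
cv2.imwrite('pics/c4.png',im[:,:,::-1])
E
```

```text
long_tube 0.77 [258.7, 297.9] ((360.5225830078125, 172.83377075195312), (50.43363952636719, 148.21812438964844), 74.30747985839844)
long_tube 0.72 [279.5, 172.1] ((653.7999267578125, 125.1504898071289), (149.54335021972656, 58.93170166015625), 87.89521789550781)
long_tube 0.61 [205.0, 120.8] ((781.5585327148438, 304.4969482421875), (63.64685821533203, 152.1338348388672), 28.491924285888672)
long_tube 0.59 [341.5, 300.1] ((343.3475646972656, -16.13054656982422), (150.08932495117188, 51.707489013671875), 47.501853942871094)
short_tube 0.73 [374.2, 221.9] ((529.6401977539062, -102.70697021484375), (42.39848709106445, 50.91240692138672), 87.81061553955078)
carton 0.94 [164.1, 211.3] ((562.61279296875, 401.3109130859375), (130.3152313232422, 92.82327270507812), 13.068602561950684)
```

View pics/c4.png

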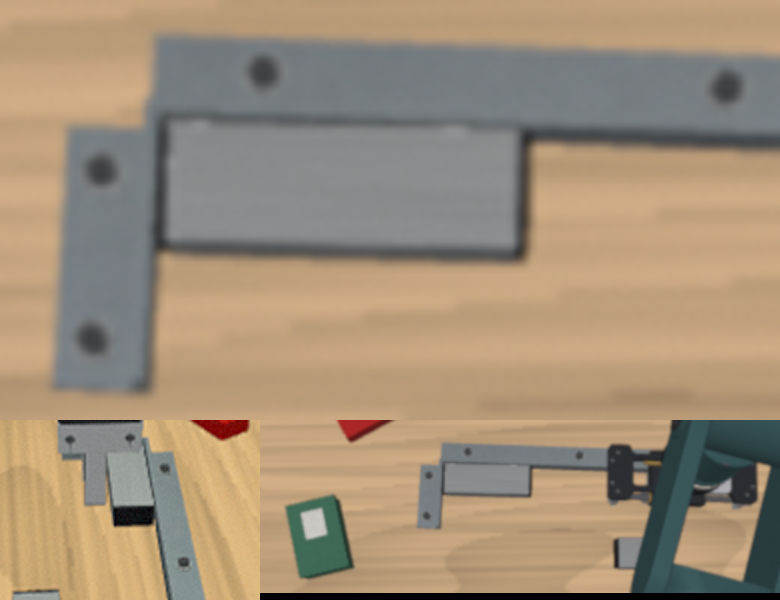

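The tube sits in the corner in the picture: its left end is against the stop at about (160,180) in the enlarged crop, and its upper side is against the fence. The carton and short tube haven't moved. I'll make one last square push against the fence to make sure it's flush.

Call:
drive_tool:
  deltas: "0 0.4 0 0 0 0 94; 0 0.8 0 0 0 0 94; 0 1 0 0 0 0 94; 0 1 0 0 0 0 94"

```text
time: 12.6
tool_pos: [0.5921, -0.0058, 0.1713]
ee_rot: [3.14, -0.004, 3.108]
wrist_force: [-0.2, 0.2, -0.2]
width: 0.0733
finger_force: 0.0
```

Call:
drive_tool:
  deltas: "0.05 0.4 0 0 0 0 94; 0.1 0.8 0 0 0 0 94; 0.1 1 0 0 0 0 94; 0.1 1 0 0 0 0 94"

```text
time: 13.0
tool_pos: [0.586, 0.0927, 0.172]
ee_rot: [3.141, -0.002, 3.106]
wrist_force: [-0.6, 0.4, -0.9]
width: 0.0942
finger_force: 0.0
```

Call:
drive_tool:
  deltas: "0 0.2 0.1 0 0 0 94; 0 0.2 0.4 0 0 0 94; 0 0.2 0.8 0 0 0 94; 0 0.2 0.8 0 0 0 94"

```text
time: 13.4
tool_pos: [0.5825, 0.1086, 0.0858]
ee_rot: [-3.139, -0.014, 3.102]
wrist_force: [-0.5, -0.6, 0.3]
width: 0.094
finger_force: 0.0
```

Call:
drive_tool:
  deltas: "0 0 0.3 0 0 0 94; 0 0 0.7 0 0 0 94; 0 0 0.7 0 0 0 94; -0.1 0.01 0.7 0 0 0 94; -0.2 0.02 0.7 0 0 0 94"

```text
time: 13.9
tool_pos: [0.6102, 0.1114, 0.0268]
ee_rot: [3.141, 0.005, 3.102]
wrist_force: [-0.1, 0.4, -0.4]
width: 0.094
finger_force: 0.0
```

Call:
drive_tool:
  deltas: "-0.05 0 0 0 0 0 94; -0.1 0 0 0 0 0 94; -0.14 0 0 0 0 0 94; -0.17 0 0 0 0 0 94; -0.17 0 0 0 0 0 94"

```text
time: 14.4
tool_pos: [0.6209, 0.1113, 0.0245]
ee_rot: [-3.141, -0.008, 3.103]
wrist_force: [-9.9, -0.1, 8.4]
width: 0.0937
finger_force: 5.1
```

Call:
drive_tool:
  deltas: "0.06 0 0 0 0 0 94; 0.06 0 0.1 0 0 0 94; 0.06 0 0.1 0 0 0 94; 0 0 0.1 0 0 0 94; -0.04 0 0.1 0 0 0 94"

```text
time: 14.9
tool_pos: [0.6219, 0.1112, 0.0122]
ee_rot: [-3.141, -0.016, 3.102]
wrist_force: [-21.0, 0.4, 12.1]
width: 0.094
finger_force: 10.6
```

Call:
drive_tool:
  deltas: "-0.01 0 0 0 0 0 94; -0.02 0 0 0 0 0 94; -0.02 0 0 0 0 0 94"

```text
time: 15.2
tool_pos: [0.6219, 0.1112, 0.0122]
ee_rot: [-3.141, -0.021, 3.102]
wrist_force: [-20.2, -0.5, 10.9]
width: 0.0939
finger_force: 10.0
```

Call:
drive_tool:
  deltas: "0.1 0 0 0 0 0 94; 0.3 0 0 0 0 0 94; 0.4 0 0 0 0 0 94; 0.4 0 -0.5 0 0 0 94; 0.4 0 -0.9 0 0 0 94"

```text
time: 15.7
tool_pos: [0.5893, 0.1122, 0.1034]
ee_rot: [-3.141, -0.002, 3.103]
wrist_force: [1.4, 0.1, 0.8]
width: 0.0939
finger_force: 0.0
```

Call:
drive_tool:
  deltas: "0.5 0 -0.4 0 0 0 94; 0.8 0 -0.8 0 0 0 94; 1 0 -0.8 0 0 0 94; 1 0 -0.8 0 0 0 94"

```text
time: 16.1
tool_pos: [0.4902, 0.1167, 0.1877]
ee_rot: [3.14, 0.008, 3.103]
wrist_force: [0.5, -0.1, 0.3]
width: 0.0943
finger_force: 0.0
```

Call:
drive_tool:
  deltas: "0.5 0 0 0 0 0 94; 1 0 0 0 0 0 94; 1 0 0 0 0 0 94"

```text
time: 16.4
tool_pos: [0.386, 0.1202, 0.1817]
ee_rot: [-3.141, -0.004, 3.104]
wrist_force: [0.1, 0.4, -0.6]
width: 0.0939
finger_force: 0.0
```

```bash
python3 - <<'E'
from h import *
o=robot.get_obs();print(o['time'],o['tool_pos'],o['wrist_force'])
s=snapshot('top')
for r in finder.masks_of('top','long_tube')[:5]: print(round(r['confidence'],2),r['xy'],rect(s,r['region'],.03))
im=cv2.resize(s['img'][140:210,220:350],(780,420),interpolation=cv2.INTER_CUBIC)
d=cv2.resize(s['img'][130:250,120:480],(540,180));e=cv2.resize(snapshot('side')['img'][180:270,250:370],(240,180))
cv2.imwrite('pics/c5.png',np.vstack([im,np.hstack([d,e])])[:,:,::-1])
E
```

```text
16.4 [0.38601394 0.12018506 0.18169931] [ 0.12806754  0.36538359 -0.57255766]
0.9 [278.4, 172.0] ((655.7744140625, 125.2880859375), (150.08023071289062, 57.603614807128906), 86.70366668701172)
0.83 [352.5, 309.5] ((331.35858154296875, -30.083354949951172), (117.15122985839844, 53.57887649536133), 47.106658935546875)
0.71 [420.8, 275.0] ((394.5313720703125, -205.4220733642578), (58.31525802612305, 156.00921630859375), 52.962032318115234)
0.6 [203.8, 122.1] ((782.9207153320312, 303.3109130859375), (62.936424255371094, 152.00787353515625), 28.588207244873047)
```

View pics/c5.png

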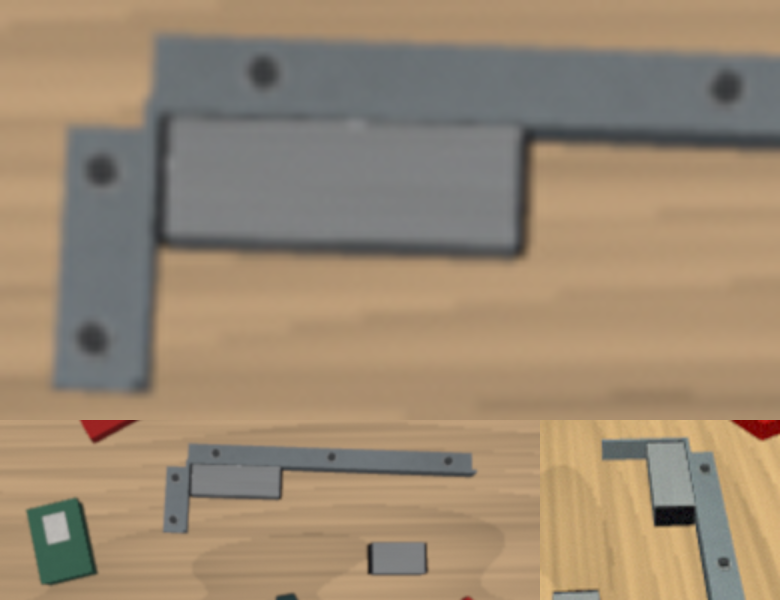

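The tube's upper side lies along the fence and its left end is at the stop at about (160,180) in the crop. The short tube, carton and other pieces are where they were, and the arm is clear, so I'm handing the job in.

```bash
python3 -c "
from bench import robot
print(robot.close_job())"
```

```text
the job is handed in; nothing more can be done
None
```

I pushed the long tube into the fence corner, flush with the long fence and up against the end stop, then let go and handed the job in at about 16.5 s, with the short tube and carton where they were; no verdict came back.

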